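# Roll the sample tube onto the reading line

## Robot

A 6-joint arm with a two-finger parallel gripper is mounted at the origin on a cart in front of the work surface, level with it; the furniture and walls round the work are solid. World frame = base frame: x ahead of the robot, y to its left, z up, the work surface at z = 0. Lengths are in m, angles in degrees, forces in N, time in s.
With the tool pointing down it reaches from about 0.35 to 0.725 m from the base axis. Payload 6 kg.
Tool frame: the origin (TCP) lies at the very end of the fingers, on their centre line; the grasp point (between the pads) lies 19 mm behind it; z points along the fingers, y is the line along which they close (so a half turn about z gives the same grasp; the last joint's range is limited). The gripper opens to 85 mm and grips with 20 to 120 N. Pads are 22 mm wide; open, the fingers measure 114 mm over their backs; the gripper's body (76 mm by 85 mm) begins 54 mm behind the grasp point. The pads swing forward as they close: fully open they stand 13 mm farther back than shut.
Start: joints at [93.432, 2.303, 4.859, 0, -92.561, -19.12], TCP at [0.162, 0.578, 0.231] pointing down, gripper open.
Joint ranges: [-146.85, 146.85], [-73.84, 115.35], [-62.03, 85.46], [-188.31, 113.3], [-161.28, -10.13], [-171.36, 171.36]. Speed limits (degrees/s): [147.25, 147.25, 172.46, 180, 180, 180].

## Interface

Orientations are given as a 3x3 rotation matrix whose columns are the frame's x, y, z axes.
In Python, from workcell import robot, imaging, workorder, telemetry gives the robot as it stands (robot), with the cameras (imaging), the job (workorder) and the readings (telemetry).
- The arm moves only by the shell command python3 inch.py [FORCE], which reads ROWS from standard input. ROWS is a JSON object with one list for each field, all of the same length, 1 to 10, a row being the entries at one place: jaw (the opening from 0.0 (shut) to 1.0 (fully open)), tx, ty, tz (the shift in units of 25 mm), rx, ry, rz (a rotation vector in units of 10 degrees); each row shifts and turns the commanded pose from where the row before left it, along the tool's axes as they then stand; what a row does not reach is not made up. A row lasts 1/8 s, in which the tool goes at most 0.0625 m and 10.7 degrees, less where a joint would pass 70% of its speed; a pose out of reach is approached as far as the arm can. The fingers move at their own pace and stop on an object; FORCE is the grip in N (left out, the last holds). Time passes only in rows, so rows that do not move let the fingers close. It prints the time, the measured TCP pose, the force, the opening and the grip force at its end. Input that does not fit is refused with a message, and nothing moves.
- telemetry.get_state(): the state, without advancing time (a new reading comes with each control period).
- imaging.snapshot(name): name is "scene" or "top" or "wrist"; returns a dict with "img" (480x640x3 uint8, red, green, blue), "vfov" (degrees; the focal length in pixels is half the picture's height over the tangent of half this angle, whatever the lens; pixels are square), "cx", "cy" (the principal point, pixels), "rvec" (rotation vector, rad) and "tvec" (3), from world to camera coordinates, as OpenCV has them. Camera axes: x right, y down, z forward; pixel columns grow to the right and rows downward; lengths in m; the calibration is good to about 2 mm. A picture is of the moment at which its call begins. There is no depth.
- workorder.finish_job(): hands the job in; it is judged then, once.
The state is a dict: "t": time; "joint_pos": joint angles; "dq": joint speeds; "joint_efforts": joint torques, N m; "tool_pos": TCP position; "ee_rot": TCP orientation; "ft_force": force on the tool from outside, world axes, zero at the start; "moment": the same for the moment, N m; "gripper_width": opening from 0.0 (shut) to 1.0 (fully open); "finger_force": force on a finger pad.
Only numpy, scipy, OpenCV 4.12 (cv2) and the standard library are available. Lean on these libraries where they do the work, as an engineer would, in place of code of your own. Each camera call takes 0.05 s, during which the arm holds its last target. There are 200 camera calls.

## Task

Roll the thick sample tube across the mat by pushing its top sideways with the fingertips, gently and without pinching or lifting it, until it lies still along the black line with the line running under its middle. Then press the round key on top of the code reader all the way down and let it come up again. Leave the slim tube and the small white vial where they are.

Things in the scene. Friction and masses are not known exactly. Their poses are not given: they have to be found in the camera images.
- mat: flat grey reading mat fixed to the worktop, 270 (x) x 190 (y) x 4 mm thick. Origin: centre of its underside, on the worktop. A thin black line, 3 mm wide and only printed, crosses its top at x = 0 from edge to edge along the mat's y axis; short scale ticks run along the two long edges. Its yaw varies by up to 0.3 rad
- thick_tube: thick white straight sample tube, 30 mm diameter, 100 mm long, ribbed cap, 40 to 85 g, lying on the mat on either side of the line, 65 to 95 mm off, within 0.1 rad of parallel. Origin: its centre (19 mm above the worktop); y along its length, x and z turn as it rolls, z up at first. Fingertips pressed on its top with a few N roll it by half their travel; load it under 35 N
- slim_tube: slim white tube of the same make, 16 mm in diameter and 100 mm long, lying on the mat on the other side of the line from the thick tube, 65 to 95 mm from the line. Origin: its centre. To be left alone (not moved by more than 15 mm)
- vial: small white screw vial, 25 mm in diameter and 28 mm tall, standing on the near right corner of the mat. Origin: centre of its underside. To be left alone (not moved by more than 15 mm)
- reader: white and black box-shaped code reader fixed to the worktop at the left (+y of the mat) end of the line, 80 x 70 mm and 45 mm tall without the key; its window looks along the line to the mat. Origin: centre of its underside
- read_key_top (a point): centre of the top face of the reader's round key, 28 mm in diameter, in a black collar on the reader's top; the face is about 63 mm above the worktop and is pressed straight down
- read_key (a joint): travel of that key in m: 0 up, 0.006 fully down; it is sprung, takes 5 N to go fully down and comes up by itself

How it is judged:
By the outcome, as a careful person would: the job done as asked, in the order asked, and still so for the second after the job is handed in, with the robot touching nothing.
It also fails if it takes over 64 s, if anything falls off the work surface, if the arm or the gripper's body presses on something with over 40 N, if the wrist force passes 120 N, or if a joint passes its speed limit or range.

## Working session

There is one attempt and no reset: what is moved stays moved. The work goes in short steps, Python scripts to look and compute and a shell command to move; the robot and the scene stay as the last step left them, time stands still between calls to the robot, and variables do not carry over. Pictures are saved under pics/ and viewed, at most 10 in all, crops included, and the job is handed in when it is done.

```bash
mkdir -p pics; ls; python3 - <<'E'
from workcell import robot, imaging, workorder, telemetry
import cv2
for n in("top","scene"):
    s=imaging.snapshot(n); cv2.imwrite(f"pics/{n}0.png",s["img"][:,:,::-1]); print(n,s["vfov"],s["cx"],s["cy"],s["rvec"],s["tvec"])
st=telemetry.get_state();print(st["t"],st["tool_pos"],st["ee_rot"])
E
```

```text
inch.py
pics
workcell.py
top 47.55214946836325 324.9540679958531 240.0109999340272 [ 2.13288528 -2.132495    0.18932912] [-0.06368548  0.54048661  0.84394735]
scene 42.37272750265377 327.6371355332306 232.2764555736815 [ 2.05213253 -0.75567044  0.4269423 ] [-0.43742309  0.21916278  0.6596488 ]
0.1 [0.16206964 0.57737608 0.23035852] [[ 9.62759052e-01 -2.70360691e-01 -3.25104691e-04]
 [-2.70360857e-01 -9.62757697e-01 -1.61972121e-03]
 [ 1.24911901e-04  1.64729684e-03 -9.99998635e-01]]
```

View pics/top0.png

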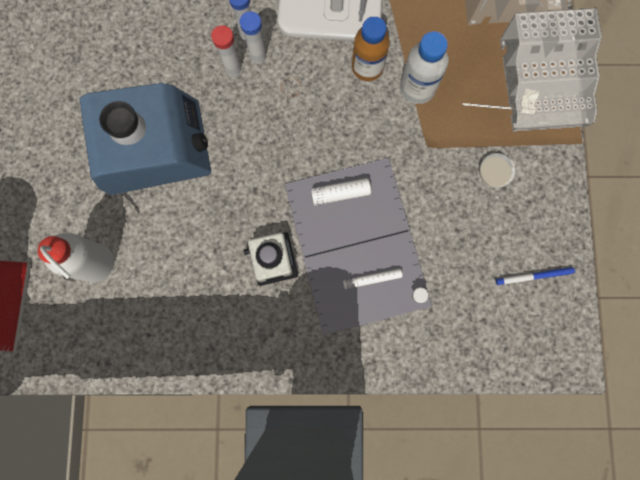

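View pics/scene0.png

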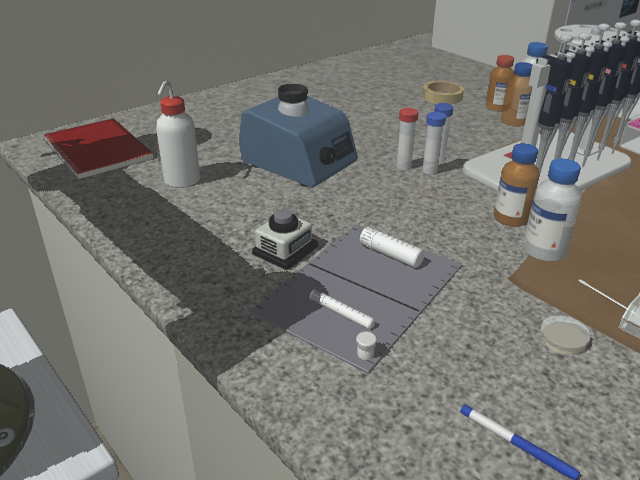

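Top view: thick tube is around (341,191) on the far side of the line. The line runs from (305,255) to (408,232), the slim tube is at (375,278), the vial at (420,295) and the key at (268,255).

```bash
cat > h.py <<'E'
import numpy as np,cv2
from workcell import robot, imaging, workorder, telemetry
def snap(n): return imaging.snapshot(n)
def cast(s,uv,z):
    R,_=cv2.Rodrigues(np.array(s["rvec"],float)); t=np.array(s["tvec"],float)
    f=240/np.tan(np.radians(s["vfov"]/2)); uv=np.atleast_2d(uv).astype(float)
    d=np.c_[(uv[:,0]-s["cx"])/f,(uv[:,1]-s["cy"])/f,np.ones(len(uv))]@R
    c=-R.T@t
    return c+d*((z-c[2])/d[:,2])[:,None]
def blob(m,box):
    x0,y0,x1,y1=box; k=np.zeros_like(m); k[y0:y1,x0:x1]=m[y0:y1,x0:x1]
    c=max(cv2.findContours(k,cv2.RETR_EXTERNAL,cv2.CHAIN_APPROX_NONE)[0],key=cv2.contourArea)
    return cv2.minAreaRect(c)
E
python3 - <<'E'
from h import *
s=snap("top"); im=s["img"]; g=im.min(2)
w=(g>150).astype(np.uint8)
for n,b,z in(("thick",(305,165,385,220),.019),("slim",(335,260,410,297),.012)):
    r=blob(w,b); p=cast(s,cv2.boxPoints(r),z); c=cast(s,r[0],z)[0]
    e=p[[1,2,3,0]]-p; i=np.argmax(np.linalg.norm(e,axis=1)); print(n,r,c,np.linalg.norm(e,axis=1),np.degrees(np.arctan2(e[i,1],e[i,0])))
# line: per column darkest
us=np.arange(312,402,3);pts=[]
for u in us:
    y=254-(u-308)*.22; r=np.arange(int(y)-7,int(y)+8); v=im[r,u].astype(float).mean(1); wt=np.clip(np.median(v)-v-10,0,None)
    if wt.sum(): pts.append((u,(wt*r).sum()/wt.sum()))
l=cast(s,pts,.004); f=cv2.fitLine(l[:,:2].astype(np.float32),cv2.DIST_HUBER,0,.01,.01).ravel(); print("line",f,np.degrees(np.arctan2(f[1],f[0])))
big=cv2.resize(im[150:340,230:450],None,fx=3.6,fy=3.1,interpolation=cv2.INTER_CUBIC)
cv2.imwrite("pics/crop.png",cv2.resize(im[160:320,240:440],None,fx=3.7,fy=3.7,interpolation=2)[:,:,::-1])
print("key",cast(s,(268,254),.063))
E
```

```text
thick ((340.9223327636719, 191.96717834472656), (16.27875328063965, 59.45486831665039), 79.2156982421875) [ 0.62903565 -0.09108783  0.019     ] [0.10244158 0.02878014 0.10190903 0.02865446] -78.81900284931125
slim ((377.6538391113281, 278.2692565917969), (8.629109382629395, 49.81350326538086), 78.69007110595703) [ 0.48139213 -0.15229537  0.012     ] [0.08415767 0.01452599 0.08393221 0.01447213] -78.66920466957568
line [ 0.25148222 -0.9678619   0.54186094 -0.11570381] -75.43475
key [[0.51496526 0.02749045 0.063     ]]
```

View pics/crop.png

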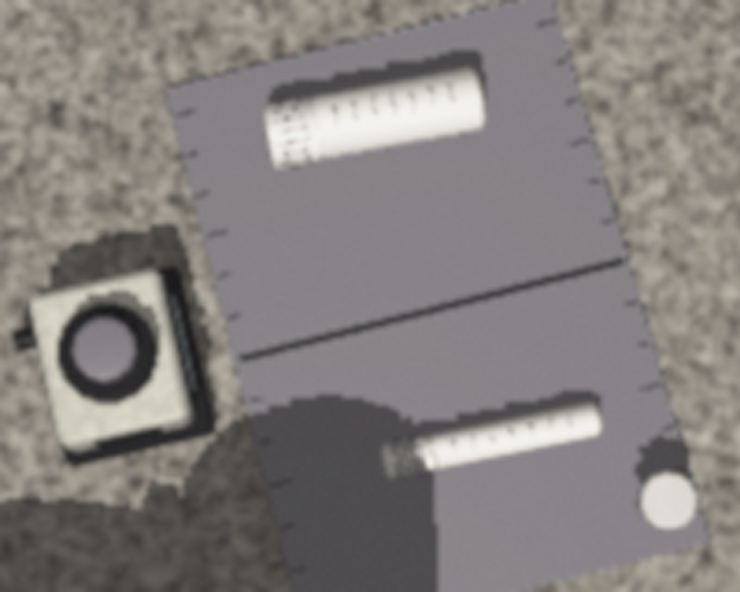

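Tube is 91 mm from the line on the +x side, yawed 3.4° relative to it. I'll go over it via a waypoint clear of the bottle.

The rows are not in the units I measure in: shifts go in units of 25 mm and turns go in units of 10 degrees. I convert before sending: 0.0364 m is 1.456, 0.0341 m is 1.364.

```bash
echo '{"jaw": [0.6, 0.6, 0.6, 0.6, 0.6, 0.6, 0.6, 0.6, 0.6, 0.6], "tx": [1.456, 1.456, 1.456, 1.456, 1.456, 1.456, 1.456, 1.456, 1.456, 1.456], "ty": [1.364, 1.364, 1.364, 1.364, 1.364, 1.364, 1.364, 1.364, 1.364, 1.364], "tz": [0, 0, 0, 0, 0, 0, 0, 0, 0, 0], "rx": [0, 0, 0, 0, 0, 0, 0, 0, 0, 0], "ry": [0, 0, 0, 0, 0, 0, 0, 0, 0, 0], "rz": [0, 0, 0, 0, 0, 0, 0, 0, 0, 0]}' | python3 inch.py
echo '{"jaw": [0.6, 0.6, 0.6, 0.6, 0.6, 0.6, 0.6, 0.6, 0.6, 0.6], "tx": [1.372, 1.372, 1.372, 1.372, 1.372, 1.372, 1.372, 1.372, 0, 0], "ty": [0.864, 0.864, 0.864, 0.864, 0.864, 0.864, 0.864, 0.864, 0, 0], "tz": [0, 0, 0, 0, 0, 0, 0, 0, 0, 0], "rx": [0, 0, 0, 0, 0, 0, 0, 0, 0, 0], "ry": [0, 0, 0, 0, 0, 0, 0, 0, 0, 0], "rz": [0, 0, 0, 0, 0, 0, 0, 0, -0.9, -0.9]}' | python3 inch.py
echo '{"jaw": [0.6, 0.6, 0.6, 0.6], "tx": [0, 0, 0, 0], "ty": [0, 0, 0, 0], "tz": [2, 2, 1.2, 0], "rx": [0, 0, 0, 0], "ry": [0, 0, 0, 0], "rz": [-0.9, 0, 0, 0]}' | python3 inch.py
cat > st.py <<'E'
import sys
from h import *
st=telemetry.get_state(); R=np.array(st["ee_rot"]); p=np.array(st["tool_pos"])
print("t",st["t"],"p",p.round(4),"xyaw",np.degrees(np.arctan2(R[1,0],R[0,0])).round(2),"tilt",R[:,2].round(4),"F",np.round(st["ft_force"],2),"j",np.round(st["joint_pos"],1),st["gripper_width"])
if len(sys.argv)>2:
    d=np.array(list(map(float,sys.argv[1:4])))-p; print("tool delta",(R.T@d).round(4))
E
python3 st.py 0.638 -0.0893 0.06
```

```text
t: 1.4
tool_pos: [0.4209, 0.1494, 0.2313]
ee_rot: [[0.963, -0.27, 0.0], [-0.27, -0.963, 0.0], [0.0, -0.0, -1.0]]
ft_force: [0.3, 0.8, -0.3]
gripper_width: 0.602
finger_force: 0.0
t: 2.65
tool_pos: [0.638, -0.0903, 0.2302]
ee_rot: [[0.999, 0.044, -0.002], [0.044, -0.999, -0.0], [-0.002, 0.0, -1.0]]
ft_force: [0.7, 0.1, 0.3]
gripper_width: 0.597
finger_force: 0.0
t: 3.15
tool_pos: [0.6361, -0.0897, 0.0979]
ee_rot: [[0.981, 0.196, -0.006], [0.196, -0.981, -0.0], [-0.006, -0.001, -1.0]]
ft_force: [0.4, -0.2, 0.6]
gripper_width: 0.601
finger_force: 0.0
t 3.15 p [ 0.6361 -0.0897  0.0979] xyaw 11.31 tilt [-6.2e-03 -3.0e-04 -1.0e+00] F [ 0.45 -0.22  0.63] j [  9.8  10.4  -0.3  -0.  -79.6  91.5] 0.6008047342008598
tool delta [0.0022 0.0001 0.0379]
```

```bash
echo '{"jaw": [0.6, 0.6, 0.6], "tx": [0.08, 0, 0], "ty": [0, 0, 0], "tz": [1.6, 0.68, 0], "rx": [0, 0, 0], "ry": [0, 0, 0], "rz": [0, 0, 0]}' | python3 inch.py; echo '{"jaw": [0.6, 0.6, 0.6], "tx": [0, 0, 0], "ty": [0, 0, 0], "tz": [0.12, 0.04, 0], "rx": [0, 0, 0], "ry": [0, 0, 0], "rz": [0, 0, 0]}' | python3 inch.py; python3 st.py 0.638 -0.0893 0.03
python3 - <<'E'
from h import *
s=snap("scene"); cv2.imwrite("pics/s1.png",cv2.resize(s["img"][180:340,280:480],None,fx=3.7,fy=3.7,interpolation=2)[:,:,::-1])
E
```

```text
t: 3.52
tool_pos: [0.6395, -0.0894, 0.0441]
ee_rot: [[0.981, 0.196, -0.002], [0.196, -0.981, -0.001], [-0.002, 0.0, -1.0]]
ft_force: [-0.9, -0.1, 1.3]
gripper_width: 0.6
finger_force: 0.0
t: 3.9
tool_pos: [0.6402, -0.0893, 0.0411]
ee_rot: [[0.981, 0.196, 0.001], [0.196, -0.981, -0.0], [0.001, 0.0, -1.0]]
ft_force: [0.0, -0.1, 0.0]
gripper_width: 0.599
finger_force: 0.0
t 3.9 p [ 0.6402 -0.0893  0.0411] xyaw 11.31 tilt [ 0.001 -0.    -1.   ] F [ 0.01 -0.15  0.02] j [  9.8  12.5  -4.    0.  -73.5  91.5] 0.5987958347164027
tool delta [-0.0022 -0.0004  0.0111]
```

View pics/s1.png

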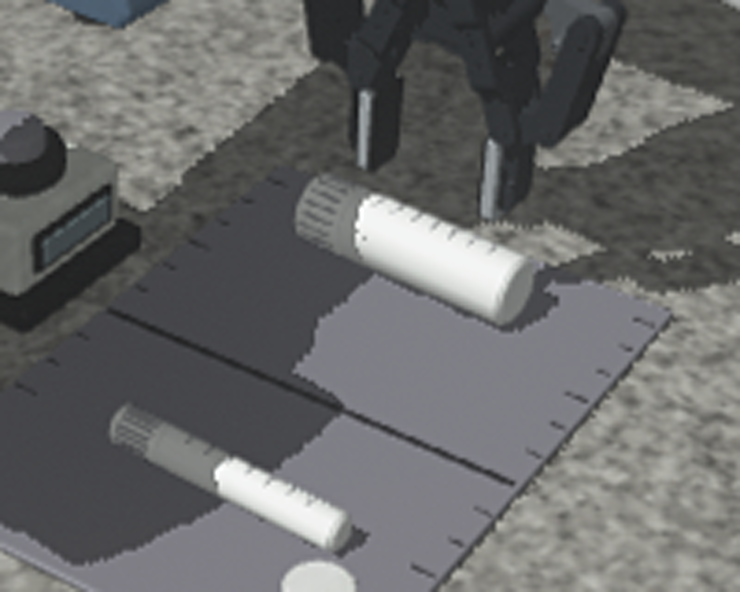

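The tips hover just above and slightly behind the tube's top. I'll come down in small steps.

```bash
echo '{"jaw": [0.6, 0.6, 0.6], "tx": [-0.12, 0, 0], "ty": [0, 0, 0], "tz": [0.16, 0.04, 0], "rx": [0, 0, 0], "ry": [0, 0, 0], "rz": [0, 0, 0]}' | python3 inch.py|grep -E 'pos|for'; for i in 1; do echo '{"jaw": [0.6, 0.6], "tx": [0, 0], "ty": [0, 0], "tz": [0.08, 0], "rx": [0, 0], "ry": [0, 0], "rz": [0, 0]}' | python3 inch.py |grep -E 'pos|ft'; done;echo '{"jaw": [0.6, 0.6], "tx": [0, 0], "ty": [0, 0], "tz": [0.06, 0], "rx": [0, 0], "ry": [0, 0], "rz": [0, 0]}' | python3 inch.py |grep -E 'pos|ft'; python3 st.py .638 -.0893 .03
```

```text
tool_pos: [0.6368, -0.0899, 0.0351]
ft_force: [0.3, -0.5, -0.7]
finger_force: 0.0
tool_pos: [0.6368, -0.0898, 0.0331]
ft_force: [0.2, -0.3, 0.0]
tool_pos: [0.6369, -0.0898, 0.0317]
ft_force: [-0.5, 0.1, 0.4]
t 4.825 p [ 0.6369 -0.0898  0.0317] xyaw 11.31 tilt [-2.e-04 -1.e-04 -1.e+00] F [-0.5   0.08  0.38] j [  9.8  12.5  -5.    0.  -72.5  91.6] 0.5976335775278292
tool delta [ 0.0012 -0.0003  0.0017]
```

To row units: 0.0015 m is 0.06.

```bash
echo '{"jaw": [0.6, 0.6], "tx": [0, 0], "ty": [0, 0], "tz": [0.06, 0], "rx": [0, 0], "ry": [0, 0], "rz": [0, 0]}' | python3 inch.py |grep -E 'pos|ft';echo '{"jaw": [0.6, 0.6], "tx": [0, 0], "ty": [0, 0], "tz": [0.04, 0], "rx": [0, 0], "ry": [0, 0], "rz": [0, 0]}' | python3 inch.py |grep -E 'pos|ft'; echo '{"jaw": [0.6, 0.6], "tx": [0, 0], "ty": [0, 0], "tz": [0.04, 0], "rx": [0, 0], "ry": [0, 0], "rz": [0, 0]}' | python3 inch.py |grep -E 'pos|ft'
```

```text
tool_pos: [0.6373, -0.0898, 0.0308]
ft_force: [-0.5, -0.4, 2.4]
tool_pos: [0.6379, -0.0898, 0.0308]
ft_force: [-0.6, 1.0, 6.3]
tool_pos: [0.6384, -0.0897, 0.0307]
ft_force: [-0.6, 1.7, 7.3]
```

Contact at about z 0.031, with 7 N of force. First stroke is 36 mm of finger travel with a slight yaw.

To row units: -0.005 m is -0.2, -0.004 m is -0.16, -0.2 degrees is -0.02.

```bash
echo '{"jaw": [0.6, 0.6, 0.6, 0.6, 0.6, 0.6, 0.6, 0.6, 0.6, 0.6], "tx": [-0.08, -0.16, -0.2, -0.2, -0.2, -0.2, -0.2, -0.12, -0.08, 0], "ty": [0, 0, 0, 0, 0, 0, 0, 0, 0, 0], "tz": [0, 0, 0, 0, 0, 0, 0, 0, 0, 0], "rx": [0, 0, 0, 0, 0, 0, 0, 0, 0, 0], "ry": [0, 0, 0, 0, 0, 0, 0, 0, 0, 0], "rz": [0, -0.02, -0.02, -0.02, -0.02, 0, 0, 0, 0, 0]}' | python3 inch.py|grep -E 'pos|ft'; echo '{"jaw": [0.6, 0.6, 0.6], "tx": [0, 0, 0], "ty": [0, 0, 0], "tz": [-0.12, -0.16, 0], "rx": [0, 0, 0], "ry": [0, 0, 0], "rz": [0, 0, 0]}' | python3 inch.py; cat > tube.py <<'E'
from h import *
import sys
s=snap("scene"); im=s["img"]
cv2.imwrite("pics/%s.png"%sys.argv[1],cv2.resize(im[180:340,280:480],None,fx=3.7,fy=3.7,interpolation=2)[:,:,::-1])
s=snap("top"); cv2.imwrite("pics/%st.png"%sys.argv[1],cv2.resize(s["img"][160:320,240:440],None,fx=3.7,fy=3.7,interpolation=2)[:,:,::-1])
E
python3 tube.py a; python3 st.py .62 -.09 .03
```

```text
tool_pos: [0.6026, -0.0972, 0.0302]
ft_force: [-1.7, 1.5, 7.0]
t: 7.2
tool_pos: [0.6017, -0.0973, 0.0353]
ee_rot: [[0.978, 0.21, -0.0], [0.21, -0.978, -0.0], [-0.0, 0.0, -1.0]]
ft_force: [-0.1, 0.7, -0.7]
gripper_width: 0.596
finger_force: 0.0
t 7.3 p [ 0.6015 -0.0973  0.035 ] xyaw 12.1 tilt [-5.e-04 -0.e+00 -1.e+00] F [-0.48 -0.16 -0.88] j [  9.6   7.5 -10.3  -0.  -72.2  92.5] 0.5989599867643687
tool delta [ 0.0196 -0.0032  0.005 ]
```

View pics/a.png

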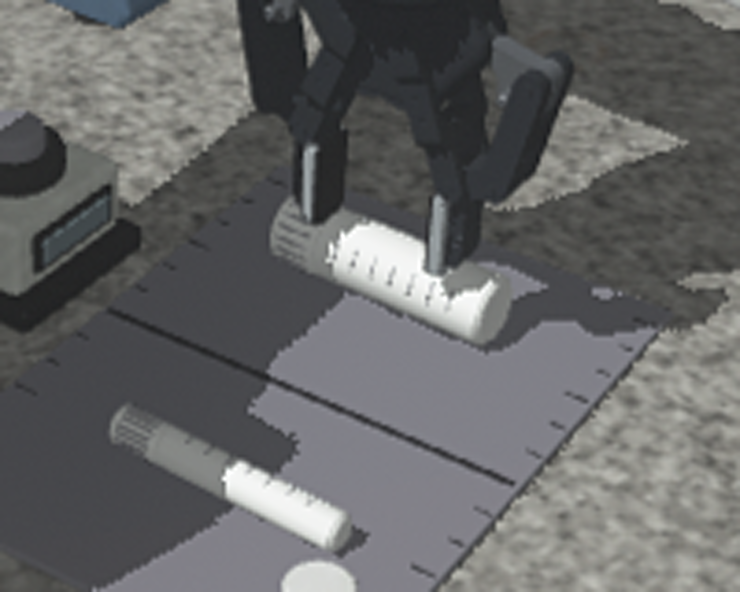

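View pics/at.png

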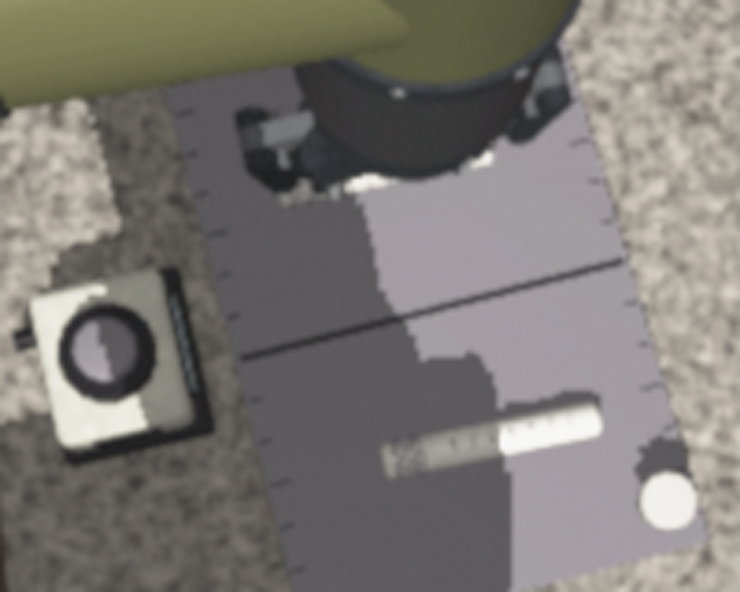

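The tube rolled as planned (about 18 mm, fingers now at its leading side). Two more strokes.

```bash
for k in 1; do echo '{"jaw": [0.6, 0.6, 0.6, 0.6, 0.6], "tx": [0.36, 0.36, 0, 0, 0], "ty": [0, 0, 0, 0, 0], "tz": [0, 0, 0.16, 0.12, 0], "rx": [0, 0, 0, 0, 0], "ry": [0, 0, 0, 0, 0], "rz": [0, 0, 0, 0, 0]}' | python3 inch.py|grep -E 'pos|ft'
echo '{"jaw": [0.6, 0.6, 0.6, 0.6, 0.6, 0.6, 0.6, 0.6, 0.6, 0.6], "tx": [-0.08, -0.16, -0.2, -0.2, -0.2, -0.2, -0.2, -0.12, -0.08, 0], "ty": [0, 0, 0, 0, 0, 0, 0, 0, 0, 0], "tz": [0, 0, 0, 0, 0, 0, 0, 0, 0, 0], "rx": [0, 0, 0, 0, 0, 0, 0, 0, 0, 0], "ry": [0, 0, 0, 0, 0, 0, 0, 0, 0, 0], "rz": [0, -0.02, -0.02, -0.02, -0.02, 0, 0, 0, 0, 0]}' | python3 inch.py|grep -E 'pos|ft'; echo '{"jaw": [0.6, 0.6, 0.6, 0.6, 0.6, 0.6, 0.6], "tx": [0, 0, 0.36, 0.36, 0, 0, 0], "ty": [0, 0, 0, 0, 0, 0, 0], "tz": [-0.12, -0.16, 0, 0, 0.16, 0.12, 0], "rx": [0, 0, 0, 0, 0, 0, 0], "ry": [0, 0, 0, 0, 0, 0, 0], "rz": [0, 0, 0, 0, 0, 0, 0]}' | python3 inch.py|grep -E 'pos|ft'
echo '{"jaw": [0.6, 0.6, 0.6, 0.6, 0.6, 0.6, 0.6, 0.6, 0.6, 0.6], "tx": [-0.08, -0.16, -0.2, -0.2, -0.2, -0.2, -0.2, -0.12, -0.08, 0], "ty": [0, 0, 0, 0, 0, 0, 0, 0, 0, 0], "tz": [0, 0, 0, 0, 0, 0, 0, 0, 0, 0], "rx": [0, 0, 0, 0, 0, 0, 0, 0, 0, 0], "ry": [0, 0, 0, 0, 0, 0, 0, 0, 0, 0], "rz": [0, -0.02, -0.02, -0.02, -0.02, 0, 0, 0, 0, 0]}' | python3 inch.py|grep -E 'pos|ft'; echo '{"jaw": [0.6, 0.6, 0.6], "tx": [0, 0, 0], "ty": [0, 0, 0], "tz": [-0.12, -0.16, 0], "rx": [0, 0, 0], "ry": [0, 0, 0], "rz": [0, 0, 0]}' | python3 inch.py|grep -E 'pos|ft'; done; python3 tube.py b;python3 st.py .6 -.1 .03
```

```text
tool_pos: [0.621, -0.0932, 0.0307]
ft_force: [-0.0, 2.1, 7.9]
tool_pos: [0.5852, -0.1011, 0.0303]
ft_force: [-1.6, 2.2, 7.3]
tool_pos: [0.6035, -0.097, 0.0306]
ft_force: [0.5, 2.3, 8.7]
tool_pos: [0.5678, -0.1053, 0.0302]
ft_force: [-2.0, 2.5, 8.0]
tool_pos: [0.5667, -0.1057, 0.0353]
ft_force: [0.3, 0.4, -0.5]
t 11.775 p [ 0.5665 -0.1057  0.035 ] xyaw 13.71 tilt [-5.e-04 -1.e-04 -1.e+00] F [ 0.12  0.57 -0.37] j [  9.4   2.6 -15.6   0.  -71.9  94.3] 0.5970185205637176
tool delta [0.0339 0.0024 0.0049]
```

View pics/b.png

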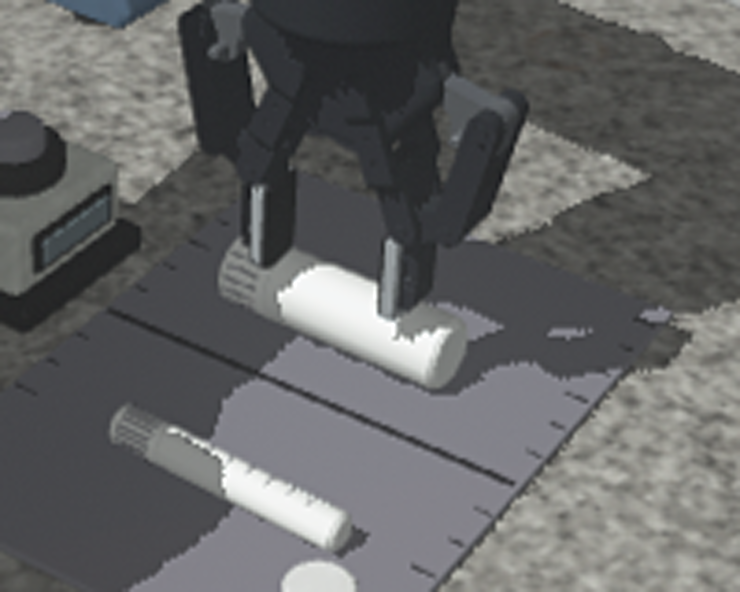

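To row units: 0.009 m is 0.36, 0.004 m is 0.16.

```bash
echo '{"jaw": [0.6, 0.6, 0.6, 0.6, 0.6], "tx": [0.36, 0.36, 0, 0, 0], "ty": [0, 0, 0, 0, 0], "tz": [0, 0, 0.16, 0.12, 0], "rx": [0, 0, 0, 0, 0], "ry": [0, 0, 0, 0, 0], "rz": [0, 0, 0, 0, 0]}' | python3 inch.py|grep -E 'pos|ft'
echo '{"jaw": [0.6, 0.6, 0.6, 0.6, 0.6, 0.6, 0.6, 0.6, 0.6, 0.6], "tx": [-0.08, -0.16, -0.2, -0.2, -0.2, -0.2, -0.2, -0.12, -0.08, 0], "ty": [0, 0, 0, 0, 0, 0, 0, 0, 0, 0], "tz": [0, 0, 0, 0, 0, 0, 0, 0, 0, 0], "rx": [0, 0, 0, 0, 0, 0, 0, 0, 0, 0], "ry": [0, 0, 0, 0, 0, 0, 0, 0, 0, 0], "rz": [0, -0.02, -0.02, -0.02, -0.02, 0, 0, 0, 0, 0]}' | python3 inch.py|grep -E 'pos|ft'; echo '{"jaw": [0.6, 0.6, 0.6, 0.6, 0.6, 0.6], "tx": [0, 0, 1.2, 2, 1.6, 0], "ty": [0, 0, 0, 0, 0, 0], "tz": [-0.12, -0.8, 0, 0, 0, 0], "rx": [0, 0, 0, 0, 0, 0], "ry": [0, 0, 0, 0, 0, 0], "rz": [0, 0, 0, 0, 0, 0]}' | python3 inch.py|grep -E 'pos|ft'; python3 tube.py c;python3 st.py .6 -.1 .03
```

```text
tool_pos: [0.586, -0.101, 0.0306]
ft_force: [-0.8, 1.8, 8.0]
tool_pos: [0.5503, -0.1098, 0.0303]
ft_force: [-2.0, 2.7, 7.7]
tool_pos: [0.6662, -0.0796, 0.0488]
ft_force: [-1.7, -0.4, 0.3]
t 14.5 p [ 0.6649 -0.0802  0.05  ] xyaw 14.51 tilt [-2.2e-03 -3.0e-04 -1.0e+00] F [-1.1  -0.07 -0.29] j [ 10.2  15.7   0.8  -0.  -75.2  94.3] 0.5979963014704774
tool delta [-0.0677  0.0029  0.0202]
```

View pics/ct.png

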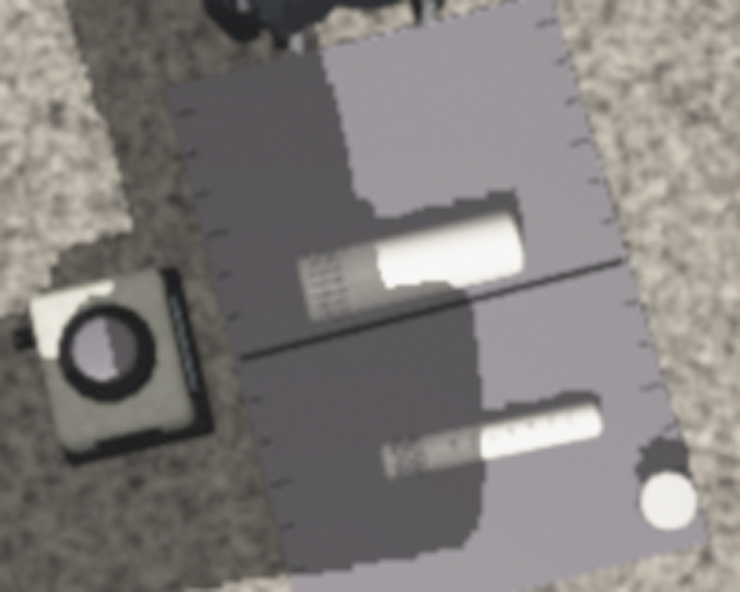

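Tube now lies parallel and just on the far side of the line: corners are about (297,262), (309,321), (512,208) and (524,270) in the crop. Measuring precisely.

```bash
cat > meas.py <<'E'
from h import *
s=snap("top"); im=s["img"].astype(int)
L=np.array([.54186,-.1157]); d=np.array([.25148,-.96786]); n=np.array([.96786,.25148])
print("mat",im[240,330],im[225,375],"tube",im[233,335],im[222,370])
m=((im[:,:,2]-im[:,:,1]<4)&(im.min(2)>60)).astype(np.uint8)
m=cv2.morphologyEx(m,cv2.MORPH_CLOSE,np.ones((3,3),np.uint8))
r=blob(m,(312,205,392,265)); p=cast(s,cv2.boxPoints(r),.019); c=cast(s,r[0],.019)[0]
e=p[[1,2,3,0]]-p; k=np.linalg.norm(e,axis=1); i=np.argmax(k); a=np.degrees(np.arctan2(e[i,1],e[i,0]))
print(r,"c",c,k,"yaw",(a+180)%180-180,"off",(c[:2]-L)@n,"along",(c[:2]-L)@d)
E
python3 meas.py
```

```text
mat [148 146 141] [246 245 244] tube [160 157 151] [227 224 218]
((350.5, 234.5), (59.0, 77.0), 90.0) c [ 0.55488678 -0.10690023  0.019     ] [0.13148786 0.1015291  0.12901507 0.10144981] yaw -89.95450198899951 off 0.014821062036427924 along -0.005240970138642577
```

```bash
python3 - <<'E'
import re
t=open('meas.py').read()
t=t.replace('print("mat",im[240,330],im[225,375],"tube",im[233,335],im[222,370])','print("mat",im[205,380],im[255,330],im[220,305])')
t=t.replace('(im[:,:,2]-im[:,:,1]<4)&(im.min(2)>60)','(im[:,:,1]-im[:,:,2]>0)&(im.min(2)>70)|(im.min(2)>200)')
t=t.replace('m=cv2.morph','cv2.imwrite("pics/m.png",m*255);m=cv2.morph').replace('(312,205,392,265)','(312,205,392,265)')
open('meas.py','w').write(t)
E
python3 meas.py
```

```text
mat [157 152 156] [91 89 91] [89 86 89]
((350.9039306640625, 231.1830596923828), (18.047508239746094, 60.87144470214844), 76.50426483154297) c [ 0.56059782 -0.10763124  0.019     ] [0.10367774 0.03109834 0.10309413 0.03093358] yaw -76.22373929488396 off 0.020164714459478022 along -0.0030972460801972253
```

20 mm remain and 0.8° of yaw. Two half-size strokes.

To row units: -0.043 m is -1.72, -0.03 m is -1.2.

```bash
echo '{"jaw": [0.6, 0.6, 0.6, 0.6, 0.6, 0.6, 0.6, 0.6, 0.6], "tx": [-1.2, -1.72, -1.2, 0, 0, 0, 0, 0, 0], "ty": [0, 0, 0, 0, 0, 0, 0, 0, 0], "tz": [0, 0, 0, 0.4, 0.24, 0, 0.16, 0.12, 0], "rx": [0, 0, 0, 0, 0, 0, 0, 0, 0], "ry": [0, 0, 0, 0, 0, 0, 0, 0, 0], "rz": [0, 0, 0, 0, 0, 0, 0, 0, 0]}' | python3 inch.py|grep -E 'pos|ft'
echo '{"jaw": [0.6, 0.6, 0.6, 0.6, 0.6, 0.6, 0.6, 0.6], "tx": [-0.08, -0.12, -0.16, -0.16, -0.16, -0.08, -0.04, 0], "ty": [0, 0, 0, 0, 0, 0, 0, 0], "tz": [0, 0, 0, 0, 0, 0, 0, 0], "rx": [0, 0, 0, 0, 0, 0, 0, 0], "ry": [0, 0, 0, 0, 0, 0, 0, 0], "rz": [0, -0.02, -0.03, -0.03, 0, 0, 0, 0]}' | python3 inch.py|grep -E 'pos|ft'; echo '{"jaw": [0.6, 0.6, 0.6, 0.6, 0.6, 0.6], "tx": [0, 0, 0.4, 0, 0, 0], "ty": [0, 0, 0, 0, 0, 0], "tz": [-0.12, -0.16, 0, 0.16, 0.12, 0], "rx": [0, 0, 0, 0, 0, 0], "ry": [0, 0, 0, 0, 0, 0], "rz": [0, 0, 0, 0, 0, 0]}' | python3 inch.py|grep -E 'pos|ft'
echo '{"jaw": [0.6, 0.6, 0.6, 0.6, 0.6, 0.6, 0.6, 0.6, 0.6], "tx": [-0.08, -0.12, -0.16, -0.16, -0.16, -0.08, -0.04, 0, 0], "ty": [0, 0, 0, 0, 0, 0, 0, 0, 0], "tz": [0, 0, 0, 0, 0, 0, 0, 0, 0], "rx": [0, 0, 0, 0, 0, 0, 0, 0, 0], "ry": [0, 0, 0, 0, 0, 0, 0, 0, 0], "rz": [0, 0, 0, 0, 0, 0, 0, 0, 0]}' | python3 inch.py|grep -E 'pos|ft'; echo '{"jaw": [0.6, 0.6, 0.6, 0.6, 0.6, 0.6], "tx": [0, 0, 1.2, 2, 1.6, 0], "ty": [0, 0, 0, 0, 0, 0], "tz": [-0.12, -0.8, 0, 0, 0, 0], "rx": [0, 0, 0, 0, 0, 0], "ry": [0, 0, 0, 0, 0, 0], "rz": [0, 0, 0, 0, 0, 0]}' | python3 inch.py|grep -E 'pos|ft'; python3 meas.py; python3 st.py .515 .0275 .09
```

```text
tool_pos: [0.5678, -0.1055, 0.0307]
ft_force: [0.5, 1.4, 7.7]
tool_pos: [0.5483, -0.1106, 0.0307]
ft_force: [-1.1, 3.2, 9.3]
tool_pos: [0.5579, -0.1081, 0.0307]
ft_force: [0.4, 3.4, 10.9]
tool_pos: [0.5385, -0.1131, 0.0306]
ft_force: [-2.5, 4.8, 10.8]
tool_pos: [0.6532, -0.0815, 0.0486]
ft_force: [-1.1, -0.9, 0.1]
mat [156 151 156] [119 117 114] [88 86 89]
((353.907470703125, 242.1391143798828), (18.354938507080078, 61.34870910644531), 75.61860656738281) c [ 0.54178405 -0.11254173  0.019     ] [0.10415483 0.03140399 0.1035631  0.0312281 ] yaw -75.3821280097552 off 0.0007207300827972108 along -0.0030758633621339113
t 19.4 p [ 0.6523 -0.0819  0.0491] xyaw 15.32 tilt [-3.4e-03 -4.0e-04 -1.0e+00] F [-0.61  0.12  0.07] j [ 10.2  14.   -1.3  -0.  -74.8  95.1] 0.599465445421252
tool delta [-0.1036 -0.1418 -0.0405]
```

Tube is 0.7 mm off the line and under 0.1° from parallel. Now the key: rise, shut the fingers and go above it.

```bash
echo '{"jaw": [0, 0, 0, 0, 0, 0, 0, 0], "tx": [0, 0, -1.04, -1.04, -1.04, -1.04, 0, 0], "ty": [0, 0, -1.42, -1.42, -1.42, -1.42, 0, 0], "tz": [-1.2, -1.2, 0, 0, 0, 0, 0, 0], "rx": [0, 0, 0, 0, 0, 0, 0, 0], "ry": [0, 0, 0, 0, 0, 0, 0, 0], "rz": [0, 0, 0, 0, 0, 0, 0, 0]}' | python3 inch.py; python3 st.py .515 .0275 .075;  python3 - <<'E'
from h import *
s=snap("scene"); cv2.imwrite("pics/k.png",cv2.resize(s["img"][140:300,200:400],None,fx=3.7,fy=3.7,interpolation=2)[:,:,::-1])
E
```

```text
t: 20.4
tool_pos: [0.5144, 0.0271, 0.1115]
ee_rot: [[0.964, 0.264, 0.001], [0.264, -0.964, 0.0], [0.001, 0.0, -1.0]]
ft_force: [0.8, 0.7, -0.1]
gripper_width: 0.003
finger_force: 0.0
t 20.4 p [0.5144 0.0271 0.1115] xyaw 15.33 tilt [ 6.e-04  1.e-04 -1.e+00] F [ 0.82  0.65 -0.11] j [ 25.5  -9.8 -19.2   0.  -80.6  79.9] 0.0027678939594936633
tool delta [ 0.0006 -0.0002  0.0365]
```

View pics/k.png

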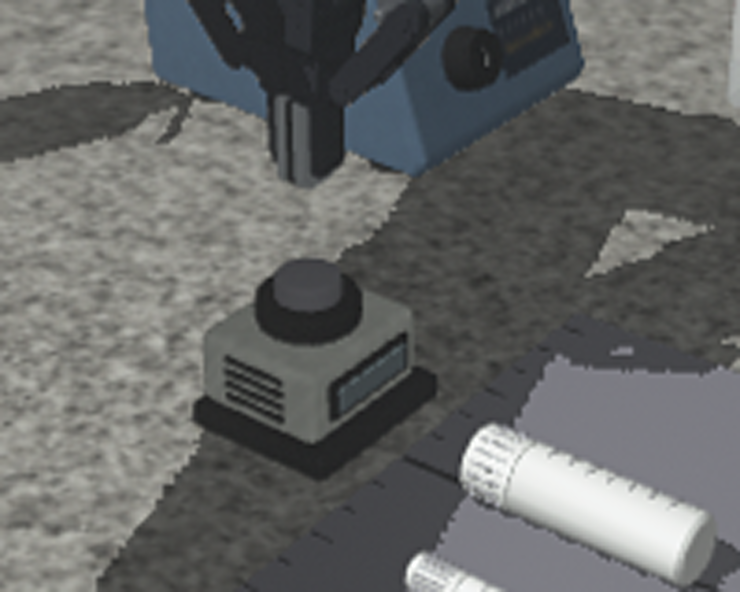

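The fingers are shut right above the key, and the line enters under the middle of the tube's cap.

To row units: 0.03 m is 1.2, 0.012 m is 0.48.

```bash
echo '{"jaw": [0, 0, 0], "tx": [0, 0, 0], "ty": [0, 0, 0], "tz": [1.2, 0.48, 0], "rx": [0, 0, 0], "ry": [0, 0, 0], "rz": [0, 0, 0]}' | python3 inch.py|grep -E 'pos|ft'; echo '{"jaw": [0, 0], "tx": [0, 0], "ty": [0, 0], "tz": [0.16, 0], "rx": [0, 0], "ry": [0, 0], "rz": [0, 0]}' | python3 inch.py|grep -E 'pos|ft';echo '{"jaw": [0, 0, 0], "tx": [0, 0, 0], "ty": [0, 0, 0], "tz": [0.12, 0, 0], "rx": [0, 0, 0], "ry": [0, 0, 0], "rz": [0, 0, 0]}' | python3 inch.py|grep -E 'pos|ft'; echo '{"jaw": [0, 0, 0], "tx": [0, 0, 0], "ty": [0, 0, 0], "tz": [0.08, 0, 0], "rx": [0, 0, 0], "ry": [0, 0, 0], "rz": [0, 0, 0]}' | python3 inch.py|grep -E 'pos|ft'
```

```text
tool_pos: [0.5145, 0.0267, 0.0685]
ft_force: [0.6, -0.1, 0.8]
tool_pos: [0.5154, 0.0273, 0.0662]
ft_force: [0.5, -1.0, 1.9]
tool_pos: [0.5153, 0.0273, 0.0631]
ft_force: [2.4, -2.7, 4.5]
tool_pos: [0.5153, 0.0274, 0.0611]
ft_force: [1.7, -2.3, 5.5]
```

To row units: 0.002 m is 0.08.

```bash
echo '{"jaw": [0, 0, 0], "tx": [0, 0, 0], "ty": [0, 0, 0], "tz": [0.08, 0, 0], "rx": [0, 0, 0], "ry": [0, 0, 0], "rz": [0, 0, 0]}' | python3 inch.py|grep -E 'pos|ft'; echo '{"jaw": [0, 0, 0], "tx": [0, 0, 0], "ty": [0, 0, 0], "tz": [0.08, 0, 0], "rx": [0, 0, 0], "ry": [0, 0, 0], "rz": [0, 0, 0]}' | python3 inch.py|grep -E 'pos|ft'
```

```text
tool_pos: [0.5154, 0.0274, 0.0609]
ft_force: [-3.5, -1.0, 15.6]
tool_pos: [0.5156, 0.0273, 0.0608]
ft_force: [-10.1, -0.9, 26.0]
```

The key has bottomed out: travel stopped at z = 0.061 with the force at 26 N. Release it, rise clear and check.

To row units: -0.05 m is -2, -0.03 m is -1.2.

```bash
echo '{"jaw": [0, 0, 0, 0, 0, 0], "tx": [0, 0, 0, 0, 0, 0], "ty": [0, 0, 0, 0, 0, 0], "tz": [-0.24, -0.4, -1.2, -2, -2, 0], "rx": [0, 0, 0, 0, 0, 0], "ry": [0, 0, 0, 0, 0, 0], "rz": [0, 0, 0, 0, 0, 0]}' | python3 inch.py|grep -E 't:|pos|ft'; echo '{"jaw": [0, 0, 0, 0, 0], "tx": [0, 0, 0, 0, 0], "ty": [-2, -2, -2, 0, 0], "tz": [0, 0, 0, 0, 0], "rx": [0, 0, 0, 0, 0], "ry": [0, 0, 0, 0, 0], "rz": [0, 0, 0, 0, 0]}' | python3 inch.py|grep -E 't:|pos|ft'; python3 meas.py; python3 tube.py z
```

```text
t: 23.32
tool_pos: [0.5158, 0.028, 0.2062]
ee_rot: [[0.964, 0.264, 0.005], [0.264, -0.964, 0.002], [0.005, -0.001, -1.0]]
ft_force: [-0.6, -0.3, -0.8]
t: 23.95
tool_pos: [0.4745, 0.1721, 0.2011]
ee_rot: [[0.964, 0.265, -0.002], [0.265, -0.964, -0.001], [-0.002, 0.0, -1.0]]
ft_force: [-0.3, -0.2, 0.5]
mat [139 135 139] [208 204 198] [139 136 140]
((353.88238525390625, 242.02944946289062), (18.432706832885742, 61.361507415771484), 75.96376037597656) c [ 0.54197172 -0.11250115  0.019     ] [0.10417223 0.03154038 0.10357695 0.03136728] yaw -75.73019447437966 off 0.0009125734283050947 along -0.0030679446407285535
```

View pics/zt.png

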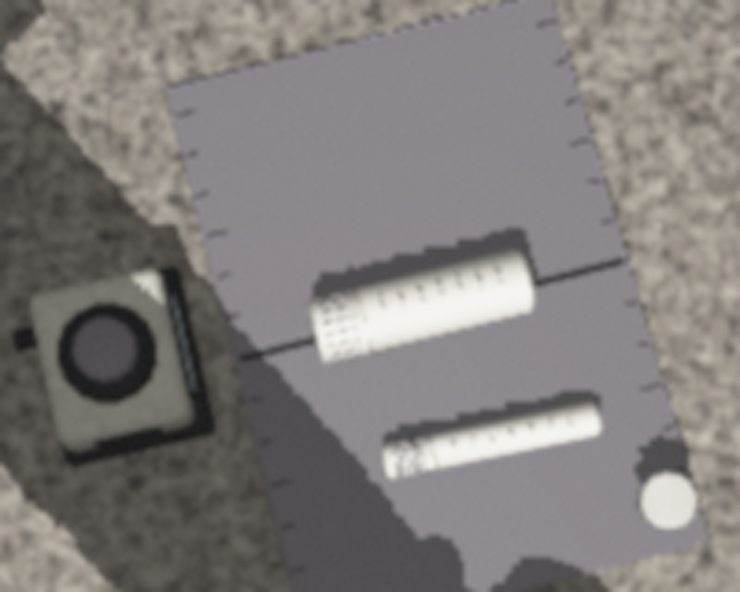

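The tube covers the line, though by eye the left end looks slightly high: the line enters at (313,342) while the end's middle is at (317,330). With the tube evenly lit now, I'll fit its long edges to check.

```bash
cat > m2.py <<'E'
from h import *
s=snap("top"); im=s["img"].astype(float); g=im.mean(2)
L=np.array([.54186,-.1157]); d=np.array([.25148,-.96786]); n=np.array([.96786,.25148])
R,_=cv2.Rodrigues(np.array(s["rvec"],float)); print("cam",-R.T@np.array(s["tvec"]))
def rel(p): return np.c_[(p[:,:2]-L)@n,(p[:,:2]-L)@d]*1000
top=[];bot=[]
for u in range(330,382,2):
    yc=242-(u-354)*.235; col=g[:,u]; 
    for lst,rng in((top,np.arange(int(yc),int(yc)-14,-1)),(bot,np.arange(int(yc),int(yc)+14))):
        v=col[rng]; th=175
        i=np.argmax(v[3:]<th)+3; f=(v[i-1]-th)/(v[i-1]-v[i]); lst.append((u,rng[i-1]+f*np.sign(rng[1]-rng[0])))
a=rel(cast(s,top,.019)); b=rel(cast(s,bot,.019)); a=a[np.argsort(a[:,1])]; b=b[np.argsort(b[:,1])]
for q,nm in((a,"far"),(b,"near")):
    k=np.polyfit(q[:,1],q[:,0],1); r=q[:,0]-np.polyval(k,q[:,1]); m=abs(r)<1.5; k=np.polyfit(q[m,1],q[m,0],1); print(nm,"deg",np.degrees(np.arctan(k[0])),"off mm",k[1],"res",r[m].std())
# line seg ends, same frame
ls=[]
for u in [*range(309,322,2),*range(388,406,2)]:
    y=254-(u-308)*.235; r=np.arange(int(y)-5,int(y)+6); v=g[r,u]; w=np.clip(np.median(v)-v-12,0,None)
    if w.sum(): ls.append((u,(w*r).sum()/w.sum()))
print(rel(cast(s,ls,.004)).round(1).tolist())
E
python3 m2.py
```

```text
cam [ 0.38698349 -0.06010425  0.92469454]
far deg -0.8598717309994595 off mm 10.963255031466495 res 0.5509282944015379
near deg -0.62685654756864 off mm -14.149857305768549 res 0.19726950887793532
[[-1.1, -82.1], [-2.0, -78.8], [-0.1, -74.8], [0.0, -71.2], [0.2, -67.7], [-0.0, -64.2], [0.1, -60.6], [0.1, 58.3], [-0.1, 61.9], [0.0, 65.5], [-0.2, 69.0], [-0.0, 72.6], [0.0, 76.2], [0.1, 79.8], [-0.0, 83.4], [0.0, 86.9]]
```

The line fit holds, and the tube is about 1 mm off it and 0.7° from parallel. The slim tube and vial are unmoved, so I'm handing in.

```bash
python3 -c "
from workcell import robot, imaging, workorder, telemetry
print(workorder.finish_job())"
```

```text
the job is handed in; nothing more can be done
None
```

I rolled the thick tube onto the line (about 1 mm off centre, under 1° from parallel), then pressed the key to its stop and released it. The slim tube and vial look unmoved, and the job was handed in at about 24 s; I inferred the key's full travel from the force and stop height and did not measure its return.

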